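Snap the spare cartridge fuse into the welder's fuse block

TASK

Take the spare cartridge fuse from its rest and push it down sideways into the two spring clips of the fuse block, so that both metal end caps click fully home, then let go. The clip carriage may stand at any height on its studs, so feel for the bottom: press gently, never loading the fuse block with more than about 25 N. Do not disturb the dropper bottle, the tape roll or the gauge block.

Things in the scene. Friction and masses are not known exactly. Their poses are not given: they have to be found in the camera images.
- fuse_centre (a point): Centre of the loose cartridge fuse: a cylinder 21 mm in diameter and 127 mm long, white with a blue band in the middle and a 20 mm long brass cap at each end, about 0.09 kg. x lies along its axis; both ends are alike. At the start it lies level in its rest, axis 36 mm above the worktop.
- fuse_rest: Grey rest for the spare fuse, fixed to the worktop: base 116 x 46 x 6 mm with two V posts, 12 mm thick, at x = -50 and +50 mm, 43 mm high; between the posts the fuse is free all round. Origin at the underside centre, x along the fuse. Between it and the fuse block stands the spot welder, whose nose (y about 0, up to 0.14 m high) reaches to x = 0.52 m: carry past in front of it or above 0.2 m.
- fuse_block: Fuse block, fixed to the worktop: black base plate 180 x 64 x 8 mm; above it a grey carriage bar (174 x 30 x 10 mm) on two studs at x = -79 and +79 mm (tops 63 mm above the worktop), carrying two C-shaped copper spring clips, 10 mm wide, open upward, on white blocks. Origin at the underside centre; x runs through both clips.
- block_centre (a point): Top face centre of the black base plate, midway between the clips; x runs through both. The carriage is fixed at an unreported height: a fuse fully home lies level, its axis 46 to 72 mm above this point. Between the clips 30 mm are free from that axis down to the carriage bar.
- clip_a (a point): Point on the base plate's top face under the first clip, 53.5 mm from the centre along -x. Clip mouths flare to 32 mm at 16 mm above the home axis. A fuse just laid on the clip lips has its axis about 16 mm above home; it must be pushed past them.
- clip_b (a point): Point on the base plate's top face under the second clip, 53.5 mm from the centre along +x. The push rises to 8 to 15 N for both clips together, falls once the axis is 8 mm above home and turns to a pull of some 5 N; friction can hold the fuse pinched there, so press on until it meets the clips' hard bottom, where the push rises steeply.
- dropper_centre (a point): Centre, half-way up, of the standing dropper bottle (33 mm wide, 102 mm high, brown with a black bulb), a bystander near the fuse block.
- tape_centre (a point): Centre, half-way up, of the black tape roll lying flat (53 mm wide, 19 mm high), a bystander near the fuse block.
- gauge_centre (a point): Centre, half-way up, of the grey gauge block (22 x 52 x 14 mm), a bystander near the fuse rest.

How it is judged (in metres and radians):
On the way, in this order (a step that is already met when the one before it is completed fails the run):
1. the fuse is lifted clear of its rest in the gripper (height (world z) of fuse_centre above 0.075 m and contact force between the fingers and fuse above 1 N and contact force between fuse and fuse_rest below 0.01 N), for 0.1 s.
2. the fuse is home on the bottom of both clips (horizontal distance between fuse_centre and block_centre below 0.006 m and angle between the x axis of fuse_centre and the x axis of block_centre, either way round below 0.05 rad and contact force between fuse and seat_a above 0.3 N and contact force between fuse and seat_b above 0.3 N), for 0.1 s.
At the end, for the whole second after the job is handed in: The fuse is fully home, at rest and released: both end caps rest on the hard bottoms of their clips (seat_a, seat_b) with at least 0.3 N, the axis along the clips within 0.03 rad, its middle within 6 mm of the block's middle, each clip on a brass cap (horizontal distance between fuse_centre and block_centre below 0.006 m and angle between the x axis of fuse_centre and the x axis of block_centre, either way round below 0.03 rad and contact force between fuse and seat_a above 0.3 N and contact force between fuse and seat_b above 0.3 N and linear speed of fuse below 0.02 m/s); the robot touches nothing.
It fails at once if the fuse block is loaded with more than 34 N (all contact forces on it added up, the clips' own pinch included) (contact force between anything else and fuse_block above 34 N).
It fails at once if the dropper bottle is moved more than 30 mm or tipped (distance of dropper_centre from where it was at the start of the episode above 0.03 m or angle between dropper_centre's own z axis and vertical above 0.5 rad).
It fails at once if the tape roll is moved more than 30 mm (distance of tape_centre from where it was at the start of the episode above 0.03 m).
It fails at once if the gauge block is moved more than 30 mm (distance of gauge_centre from where it was at the start of the episode above 0.03 m).
It also fails if it takes over 42 s, if anything falls off the work surface, if the arm or the gripper's body presses on something with over 40 N, if the wrist force passes 120 N, or if a joint passes its speed limit or range.

ROBOT

A 6-joint arm with a two-finger parallel gripper is mounted at the origin on a cart in front of the work surface, level with it; the furniture and walls round the work are solid. World frame = base frame: x ahead of the robot, y to its left, z up, the work surface at z = 0. Lengths are in mm, angles in rad, forces in N, time in s.
With the tool pointing down it reaches from about 350 to 800 mm from the base axis. Payload 7.3 kg.
Tool frame: the origin (TCP) lies between the finger pads; the fingertips stand 17 mm ahead of it and the grasp point (between the pads) lies 2 mm behind it; z points along the fingers, y is the direction in which the jaws open and shut (so a half turn about z gives the same grasp; the last joint's range is limited). The gripper opens to 85 mm and grips with 20 to 120 N. Pads are 22 mm wide; open, the fingers measure 114 mm over their backs; the gripper's body (76 mm by 85 mm) begins 54 mm behind the grasp point. The pads swing forward as they close: fully open they stand 13 mm farther back than shut.
Start: joints at [0.994, 0.342, 1.524, -0, 1.275, -0.146], TCP at [219.226, 477.056, 248.322] pointing down, gripper open.
Joint ranges: [-2.53, 2.53], [-0.77, 2.02], [0.04, 2.7], [-1, 4.14], [0.28, 2.66], [-3.11, 3.11]. Speed limits (rad/s): [2.57, 2.57, 3.14, 3.14, 3.14, 3.14].

INTERFACE

Orientations are given as a unit quaternion [x, y, z, w].
In Python, from station import readout, viewer, env, nets gives the robot as it stands.
- The arm moves only by the tool apply_moves, never from a script. Its argument "motion" is a list of rows, each a list of 7 numbers: the finger opening in m, from 0 to 0.0854, then the shift along the tool's x, y, z in m, then the turn, a rotation vector about the tool's x, y, z in rad. A call has exactly 10 rows; each row is the pose to reach, as a shift and turn from the pose commanded when the call began, along the tool's axes at that moment; what a row does not reach only later rows make up. A row lasts 1/12 s, in which the tool goes at most 41.7 mm and 7.16 degrees, less where a joint would pass 70% of its speed; a pose out of reach is approached as far as the arm can. A call with a gripper value outside its range is refused whole. The fingers move at their own pace and stop on an object; the grip force is fixed at half the most. Time passes only in rows, so rows that repeat a pose let the fingers close, or fill a call up. It gives the time, the measured TCP pose, the force and the opening at its end, in the units of the state.
- readout.get_obs(): the state, without advancing time (a new reading comes with each control period).
- viewer.capture(name): name is "scene" or "side" or "wrist"; returns the picture (400x640x3 uint8, red, green, blue); there is no depth.
- viewer.calibration(name): a dict with "intrinsics" (3x3 intrinsics, pixels), "dist_coeffs" ([k1, k2, p1, p2, k3] as OpenCV has them; the pictures are not rectified), "rvec" (rotation vector, rad) and "tvec" (3), from world to camera coordinates, as OpenCV has them. Camera axes: x right, y down, z forward; pixel columns grow to the right and rows downward; lengths in mm; the calibration is good to about 2 mm. A picture is of the moment at which its call begins: read the wrist's pose just before it. calibration takes no time and is no camera call; for the wrist camera it gives the pose at the moment of the call.
- env.job_done(): hands the job in, once; it reports no verdict.
Trained networks look in the newest picture that a camera, given by its name, has taken for a name from the list of things; names that differ only in an ending like _2 or _b are one class to them, and where a whole thing is asked for, a point or a joint stands for the part that bears it (a point fixed in the world has none). Each returns a list of dicts, best first, with "confidence" (0 to 1); they miss things now and then, are a little off and sometimes report something else, mostly with a low value. They report only what shows in the picture. A call takes as long as a camera call.
- nets.cut_out(camera, name): "region" (400x640 bool, what is visible of it) and "rect" ([left, top, right, bottom] in pixels, round what is visible of it).
The state is a dict: "clock": time; "joints": joint angles; "joint_velocities": joint speeds; "tau": joint torques, N m; "tcp_pos": TCP position; "tcp_rot": TCP orientation; "contact_force": force on the tool from outside, world axes, zero at the start; "moment": the same for the moment, N m; "opening": opening from 0.0 (shut) to 1.0 (fully open).
Only numpy, scipy, OpenCV 4.12 (cv2) and the standard library are available. Lean on these libraries where they do the work, as an engineer would, in place of code of your own. Each camera call takes 0.05 s, during which the arm holds its last target.

## Working session

There is one attempt and no reset: what is moved stays moved. The work goes in short steps, Python scripts to look and compute and a tool call to move; the robot and the scene stay as the last step left them, time stands still between calls to the robot, and variables do not carry over. Pictures are saved under pics/ and viewed, and the job is handed in when it is done.

Besides the shell and the picture viewer there is one more tool, called after ">>>" as a command line: name --pt "numbers of a row" for each row, then --argument value for the rest. apply_moves: Moves the arm, as the interface text tells. Its arguments: {"type":"object","properties":{"motion":{"type":"array","items":{"type":"array","items":{"type":"number"}}}},"required":["motion"]}

```bash
ls; mkdir -p pics
cat > h.py <<'E'
import numpy as np,cv2
from station import readout, viewer, env, nets
def save(n,f):
    im=viewer.capture(n); cv2.imwrite('pics/'+f,im[:,:,::-1]); return im
E
python3 - <<'E'
from h import *
for n in ['scene','side','wrist']:
    save(n,n+'0.png'); c=viewer.calibration(n); print(n,{k:np.round(v,4).tolist() for k,v in c.items()})
print(readout.get_obs())
E
```

```text
pics
scene {'intrinsics': [[501.9036, 0.0, 319.0351], [0.0, 501.9036, 196.4104], [0.0, 0.0, 1.0]], 'dist_coeffs': [-0.1536, 0.0, 0.0, 0.0, 0.0], 'rvec': [1.8453, -1.0703, 0.6107], 'tvec': [-368.3593, 259.3826, 806.4693]}
side {'intrinsics': [[473.7923, 0.0, 313.8275], [0.0, 473.7923, 201.1573], [0.0, 0.0, 1.0]], 'dist_coeffs': [0.034, 0.0, 0.0, 0.0, 0.0], 'rvec': [2.2711, -0.9497, 0.3401], 'tvec': [-445.0311, 248.5421, 973.3975]}
wrist {'intrinsics': [[336.0165, 0.0, 319.5988], [0.0, 336.0165, 198.7297], [0.0, 0.0, 1.0]], 'dist_coeffs': [-0.0099, 0.0, 0.0, 0.0, 0.0], 'rvec': [-2.4094, -1.5458, -0.2468], 'tvec': [-525.9334, -40.5932, 380.5369]}
{'clock': 0.15, 'joints': array([ 9.94013840e-01,  3.42542142e-01,  1.52481013e+00, -1.12614846e-05,
        1.27540610e+00, -1.45993422e-01]), 'joint_velocities': array([ 0.00059914, -0.00245973, -0.00463708,  0.00053495,  0.00175599,
        0.0010149 ]), 'tau': array([ 2.30244594e-03, -4.33909893e+01, -2.46145177e+01, -1.99076776e-04,
        5.77371989e-03,  2.12636701e-05]), 'tcp_pos': array([219.05385165, 476.79860085, 247.79188275]), 'tcp_rot': array([ 2.13731220e-01,  9.76892331e-01, -5.47115249e-04, -2.01045326e-04]), 'contact_force': array([-0.87360538,  0.32489156,  0.08109405]), 'moment': array([-0.00747007,  0.02257761, -0.02029766]), 'opening': 0.998752677425095}
```

View pics/scene0.png

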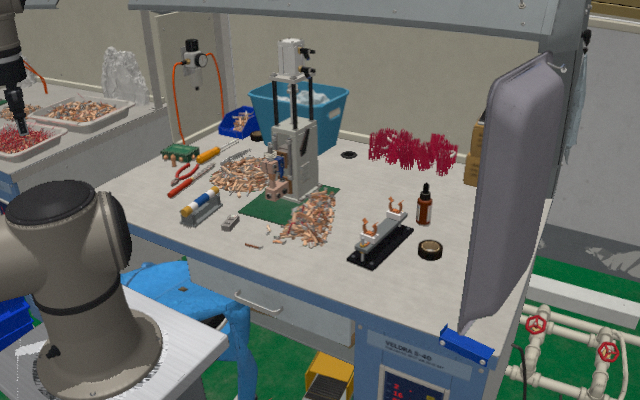

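View pics/side0.png

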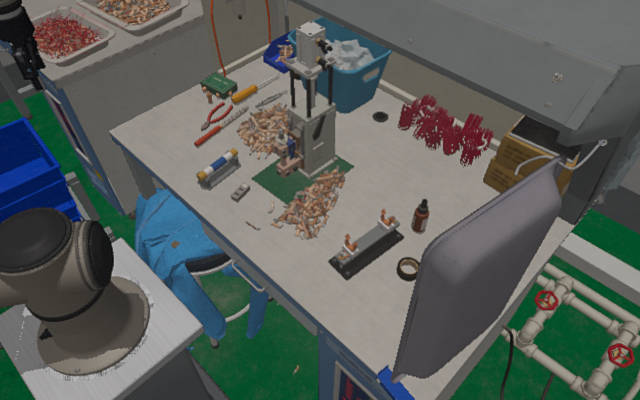

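View pics/wrist0.png

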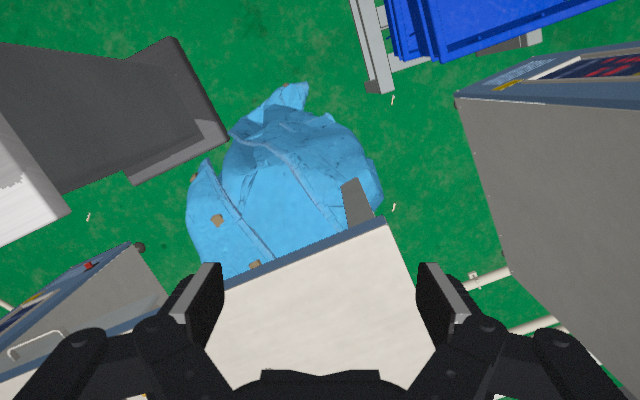

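The scene view shows the fuse at about (200,203), the fuse block at (382,243), the dropper at (425,205), the tape at (430,250) and the gauge at (230,223). Next I'll run the nets and get coarse positions.

```bash
cat >> h.py <<'E'
def ray(cal,px):
    K=np.array(cal['intrinsics']);d=np.array(cal['dist_coeffs'])
    u=cv2.undistortPoints(np.array(px,float).reshape(-1,1,2),K,d).reshape(-1,2)
    R=cv2.Rodrigues(np.array(cal['rvec'],float))[0];t=np.array(cal['tvec'],float).ravel()
    C=-R.T@t
    D=np.c_[u,np.ones(len(u))]@R
    return C,D
def onz(cal,px,z):
    C,D=ray(cal,px); s=(z-C[2])/D[:,2:]; return C+s*D
def proj(cal,P):
    return cv2.projectPoints(np.array(P,float).reshape(-1,1,3),np.array(cal['rvec'],float),np.array(cal['tvec'],float),np.array(cal['intrinsics']),np.array(cal['dist_coeffs']))[0].reshape(-1,2)
E
python3 - <<'E'
from h import *
zs=dict(fuse_centre=36,fuse_rest=20,fuse_block=40,dropper_centre=51,tape_centre=9.5,gauge_centre=7)
for cam in ['scene','side']:
    cal=viewer.calibration(cam)
    for n,z in zs.items():
        r=nets.cut_out(cam,n)
        for q in r[:2]:
            m=q['region'];ys,xs=np.nonzero(m)
            c=[xs.mean(),ys.mean()]
            print(cam,n,round(q['confidence'],2),q['rect'],len(xs),np.round(c,1),onz(cal,[c],z).round(0)[0])
            np.save(f'm_{cam}_{n}_{r.index(q) if 0 else 0}.npy',m) if q is r[0] else 0
E
```

```text
scene fuse_centre 0.94 [182.1, 184.3, 219.8, 216.8] 385 [199.6 201.4] [428. 151.  36.]
scene fuse_rest 0.7 [183.3, 193.5, 224.7, 226.5] 519 [202.7 211.8] [414. 131.  20.]
scene fuse_block 0.77 [342.0, 197.5, 415.5, 268.9] 2148 [380.1 239.7] [ 480. -291.   40.]
scene dropper_centre 0.7 [416.0, 181.9, 432.8, 224.8] 486 [424.  207.1] [ 630. -329.   51.]
scene tape_centre 0.66 [419.2, 239.1, 442.8, 259.7] 446 [429.6 249.7] [ 537. -379.   10.]
scene gauge_centre 0.75 [415.2, 180.0, 433.7, 222.9] 524 [424.  206.1] [ 708. -305.    7.]
scene gauge_centre 0.6 [348.6, 198.4, 412.7, 268.4] 2094 [380.  239.3] [ 527. -271.    7.]
side fuse_centre 0.59 [196.5, 148.8, 236.1, 180.3] 370 [216.4 164.8] [434. 156.  36.]
side fuse_rest 0.84 [195.9, 156.9, 240.4, 187.5] 562 [219.7 174.1] [427. 138.  20.]
side fuse_rest 0.63 [410.8, 200.8, 432.8, 235.2] 441 [420.4 216.9] [ 673. -314.   20.]
side fuse_block 0.7 [327.5, 209.7, 401.3, 279.5] 2139 [366.3 247.2] [ 505. -288.   40.]
side fuse_block 0.22 [198.6, 149.3, 233.9, 180.1] 331 [216.6 164.7] [433. 152.  40.]
side dropper_centre 0.83 [410.5, 199.1, 432.5, 237.5] 403 [420.4 217.3] [ 648. -326.   51.]
side tape_centre 0.71 [397.1, 260.9, 418.5, 284.0] 346 [407.1 268.5] [ 543. -376.   10.]
side gauge_centre 0.69 [230.1, 180.5, 247.0, 203.6] 227 [240.1 191.6] [432.  64.   7.]
side gauge_centre 0.29 [198.0, 158.9, 241.0, 188.5] 562 [219.5 174.3] [433. 149.   7.]
```

Run:
```python
from h import *
for cam in ['scene','side']:
    cal=viewer.calibration(cam)
    m=np.load(f'm_{cam}_fuse_centre_0.npy');ys,xs=np.nonzero(m);P=np.c_[xs,ys].astype(float)
    c=P.mean(0);u,s,v=np.linalg.svd(P-c,full_matrices=False);t=(P-c)@v[0]
    e=onz(cal,[c+v[0]*t.min(),c+v[0]*t.max()],36);d=e[1]-e[0]
    print(cam,e.round(1).tolist(),np.linalg.norm(d),np.arctan2(d[1],d[0]))
    big=viewer.capture(cam)
    for nm,(x0,x1,y0,y1) in dict(f=(165,265,140,235),b=(325,455,175,290)).items():
        cv2.imwrite(f'pics/{cam}_{nm}.png',cv2.resize(big[y0:y1,x0:x1,::-1],None,fx=5,fy=5,interpolation=cv2.INTER_CUBIC))
o=readout.get_obs();from scipy.spatial.transform import Rotation as Rn
R=Rn.from_quat(o['tcp_rot']).as_matrix();print(R.round(3))
cal=viewer.calibration('wrist');Rc=cv2.Rodrigues(np.array(cal['rvec']))[0];C=-Rc.T@np.array(cal['tvec']).ravel()
print('cam in tool',R.T@(C-o['tcp_pos']),'\n',(R.T@Rc.T).round(3))
```

```text
scene [[503.2, 159.2, 36.0], [360.1, 143.3, 36.0]] 144.06448532232844 -3.030659085199788
side [[502.7, 162.2, 36.0], [371.8, 150.5, 36.0]] 131.34761899958383 -3.052607926642871
[[-0.909  0.418  0.   ]
 [ 0.418  0.909  0.   ]
 [-0.     0.    -1.   ]]
cam in tool [  80.90839752    1.42065555 -125.70633954] 
 [[ 0.001 -0.95  -0.313]
 [ 1.     0.001  0.   ]
 [ 0.    -0.313  0.95 ]]
```

```bash
python3 -c "
import cv2,numpy as np
a=[cv2.imread('pics/%s.png'%n) for n in ['scene_b','side_b']]
cv2.imwrite('pics/b2.png',cv2.resize(a[0],None,fx=1,fy=1))
a=[cv2.imread('pics/%s.png'%n) for n in ['scene_f','side_f']]
cv2.imwrite('pics/f2.png',cv2.resize(np.hstack(a),(800,380)))
"
```

```text
(no output)
```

View pics/b2.png

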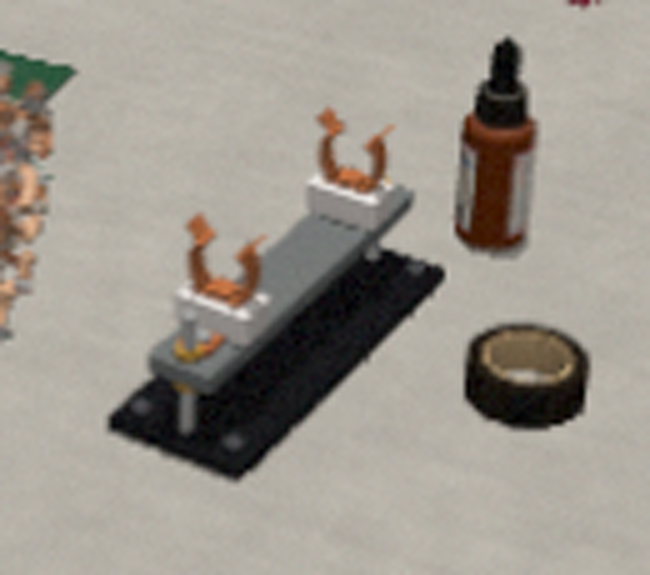

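View pics/f2.png

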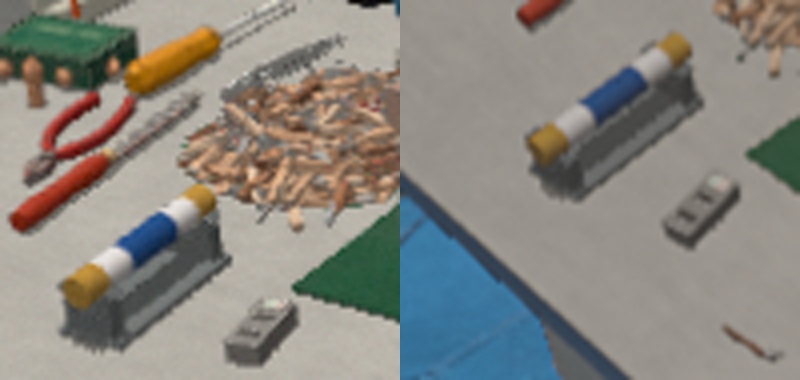

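>>> apply_moves --pt "0.085 -0.033 -0.02 0 0 0 -0.033" --pt "0.085 -0.066 -0.041 0 0 0 -0.066" --pt "0.085 -0.099 -0.061 0 0 0 -0.1" --pt "0.085 -0.132 -0.082 0 0 0 -0.133" --pt "0.085 -0.165 -0.102 0 0 0 -0.166" --pt "0.085 -0.198 -0.122 0 0 0 -0.2" --pt "0.085 -0.231 -0.143 0 0 0 -0.233" --pt "0.085 -0.264 -0.163 0 0 0 -0.266" --pt "0.085 -0.297 -0.183 0 0 0 -0.3" --pt "0.085 -0.33 -0.204 0 0 0 -0.33"

```text
clock: 1.68
tcp_pos: [434.7, 152.2, 248.6]
tcp_rot: [0.05, 0.999, 0.0, 0.0]
contact_force: [-0.2, 0.2, 0.9]
opening: 0.995
```

Run:
```python
from h import *
o=readout.get_obs();print(o['clock'],o['tcp_pos'],o['tcp_rot'],o['joint_velocities'].round(3))
save('wrist','w1.png')
print(readout.get_obs()['tcp_pos'])
```

```text
1.6833 [434.69516967 152.16183254 248.56930845] [4.95464156e-02 9.98771741e-01 1.76290893e-04 3.61431322e-04] [-0.974  0.177 -0.232  0.002  0.051 -1.316]
[438.44802389 147.03300099 248.50422359]
```

View pics/w1.png

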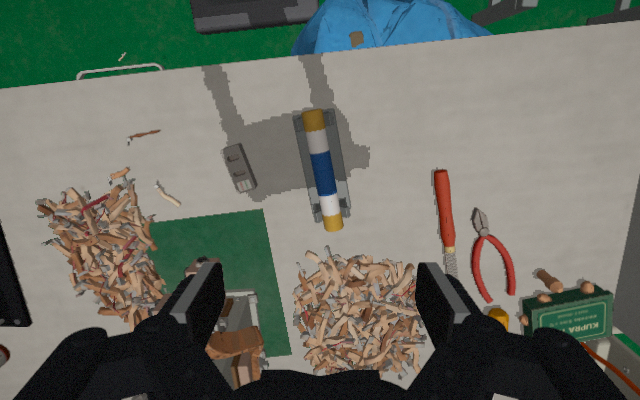

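The wrist view shows the fuse running from (313,112) to (333,230). The arm was still settling, so I'll recapture and measure.

```bash
cat > fz.py <<'E'
from h import *
from scipy.spatial.transform import Rotation as Rn
def masks(im):
    hsv=cv2.cvtColor(im,cv2.COLOR_RGB2HSV).astype(int);H,S,V=hsv[...,0],hsv[...,1],hsv[...,2]
    return hsv
E
python3 - <<'E'
from fz import *
for k in range(2):
    o=readout.get_obs();cal=viewer.calibration('wrist');im=viewer.capture('wrist')
print(o['clock'],o['tcp_pos'],o['tcp_rot'],abs(o['joint_velocities']).max())
cv2.imwrite('pics/w2.png',im[:,:,::-1]);np.save('w2.npy',im)
r=nets.cut_out('wrist','fuse_centre')
for q in r: print(q['confidence'],q['rect'],q['region'].sum())
m=r[0]['region'];
cnt=max(cv2.findContours(m.astype(np.uint8),0,1)[0],key=cv2.contourArea)
print(cv2.minAreaRect(cnt))
ys,xs=np.nonzero(m);P=np.c_[xs,ys].astype(float);c=P.mean(0);u,s,v=np.linalg.svd(P-c,full_matrices=False);t=(P-c)@v[0]
e=onz(cal,[c+v[0]*t.min(),c+v[0]*t.max()],36+0);d=e[1]-e[0];print(e,np.linalg.norm(d),np.arctan2(d[1],d[0]),e.mean(0))
x0,y0=265,85
cv2.imwrite('pics/w2c.png',cv2.resize(im[y0:y0+180,x0:x0+120,::-1],None,fx=3.3,fy=3.3,interpolation=cv2.INTER_CUBIC))
# blue band
hsv=masks(im);b=(hsv[...,0]>100)&(hsv[...,0]<130)&(hsv[...,1]>120);b[:,:280]=0;b[:,360:]=0;b[:140]=0;b[210:]=0
ys,xs=np.nonzero(b);print('blue',xs.mean(),ys.mean(),onz(cal,[[xs.mean(),ys.mean()]],36+7))
for e in (proj(cal,[[434,154,36]]),):print(e)
E
```

```text
1.7833 [436.5875486  149.74525896 248.3274411 ] [ 5.29959091e-02  9.98594223e-01 -5.84888848e-04  8.17737622e-04] 0.11670572543131837
0.67 [303.7, 103.3, 346.9, 230.0] 2465
((324.6986389160156, 167.84762573242188), (124.37188720703125, 21.308591842651367), 79.07719421386719)
[[373.72078653 151.33301429  36.        ]
 [504.39183734 163.35206986  36.        ]] 131.22263987838355 0.09172140176167679 [439.05631193 157.34254208  36.        ]
blue 325.87408312958433 171.299511002445 [[437.34673146 157.41522727  43.        ]]
[[322.12748722 166.8642868 ]]
```

View pics/w2c.png

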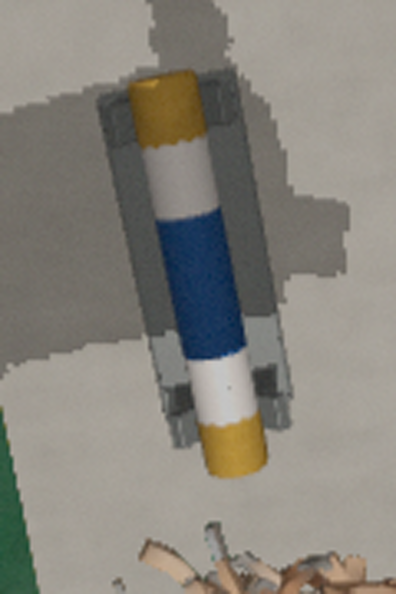

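```bash
cat >> fz.py <<'E'
from scipy.optimize import minimize
def cyl(x,y,z,yaw,pitch=0,L=127,r=10.5):
    a=np.linspace(0,2*np.pi,24,endpoint=False)
    pts=[]
    for s in (-L/2,L/2):
        pts.append(np.c_[np.full(24,s),r*np.cos(a),r*np.sin(a)])
    P=np.vstack(pts);R=Rn.from_euler('zy',[yaw,pitch]).as_matrix()
    return P@R.T+[x,y,z]
def sil(cal,P,up=8,box=None):
    p=proj(cal,P);h=cv2.convexHull(p.astype(np.float32)).reshape(-1,2)
    x0,y0,x1,y1=box
    im=np.zeros(((y1-y0)*up,(x1-x0)*up),np.uint8)
    cv2.fillPoly(im,[np.round(((h-[x0,y0]+0.5)*up-.5)).astype(np.int32)],1)
    return im
def fit(cal,m,p0,z,box):
    x0,y0,x1,y1=box
    up=4;M=np.kron(m[y0:y1,x0:x1].astype(np.uint8),np.ones((up,up),np.uint8))
    def f(p):
        s=sil(cal,cyl(p[0],p[1],z,p[2]/100),up,box);return (s!=M).sum()/M.sum()
    sm=[p0[0],p0[1],p0[2]*100]
    S=np.array([sm]+[np.array(sm)+d for d in ([6,0,0],[0,6,0],[0,0,6])])
    r=minimize(f,sm,method='Nelder-Mead',options=dict(initial_simplex=S,xatol=.05,fatol=1e-4))
    return [r.x[0],r.x[1],r.x[2]/100,r.fun]
E
python3 - <<'E'
from fz import *
o=readout.get_obs();cal=viewer.calibration('wrist');im=viewer.capture('wrist')
print(o['clock'],o['tcp_pos'],o['tcp_rot'],abs(o['joint_velocities']).max())
R=Rn.from_quat(o['tcp_rot']).as_matrix()
r=nets.cut_out('wrist','fuse_centre');m=r[0]['region']
print(fit(cal,m,[438,157,.092],36,(290,90,360,245)))
# colour mask
h=masks(im);V=h[...,2];S=h[...,1];H=h[...,0]
c=((H>100)&(H<130)&(S>120))|((H>15)&(H<30)&(S>120))|((V>150)&(S<60))
g=np.zeros_like(c);g[:]=cv2.dilate(m.astype(np.uint8),np.ones((5,5)))>0
print((m).sum())
# grabcut refine
gm=np.full(m.shape,cv2.GC_BGD,np.uint8);gm[g]=cv2.GC_PR_BGD;gm[m]=cv2.GC_PR_FGD;gm[cv2.erode(m.astype(np.uint8),np.ones((7,7)))>0]=1
cv2.grabCut(im[:,:,::-1].copy(),gm,None,np.zeros((1,65)),np.zeros((1,65)),3,cv2.GC_INIT_WITH_MASK)
m2=(gm==1)|(gm==3);print(m2.sum())
f=fit(cal,m2,[438,157,.092],36,(290,90,360,245));print(f)
ov=im.copy();p=cv2.convexHull(proj(cal,cyl(f[0],f[1],36,f[2])).astype(np.float32)).astype(int)
big=cv2.resize(im[85:265,265:385,::-1],None,fx=3.3,fy=3.3)
cv2.polylines(big,[((p-[265,85]+.5)*3.3).astype(int)],True,(0,0,255),1);cv2.imwrite('pics/w3.png',big)
print('tool y err',R.T@(np.array([f[0],f[1],36])-o['tcp_pos']))
E
```

```text
1.8833 [434.12350864 153.16629538 248.17416869] [ 5.19941601e-02  9.98647342e-01  1.76460624e-04 -2.48329389e-04] 0.05045769318106028
[np.float64(437.3444381939802), np.float64(157.1493777164223), np.float64(0.08974406104193963), np.float64(0.060723846787479406)]
2428
2394
[np.float64(437.6515340280623), np.float64(157.11823942318443), np.float64(0.09434945328453793), np.float64(0.06665100250626567)]
tool y err [ -3.20767887   4.22765354 212.17393908]
```

View pics/w3.png

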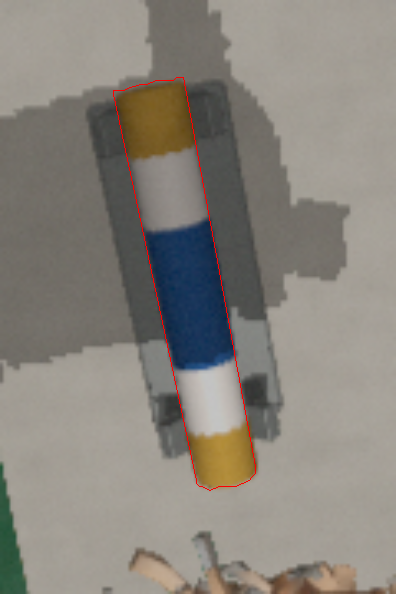

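>>> apply_moves --pt "0.085 -0.001 0.001 0.02 0 0 -0.05" --pt "0.085 -0.002 0.002 0.045 0 0 -0.1" --pt "0.085 -0.003 0.0035 0.075 0 0 -0.15" --pt "0.085 -0.003 0.0035 0.105 0 0 -0.193" --pt "0.085 -0.003 0.0035 0.13 0 0 -0.193" --pt "0.085 -0.003 0.0035 0.145 0 0 -0.193" --pt "0.085 -0.003 0.0035 0.15 0 0 -0.193" --pt "0.085 -0.003 0.0035 0.15 0 0 -0.193" --pt "0.085 -0.003 0.0035 0.15 0 0 -0.193" --pt "0.085 -0.003 0.0035 0.15 0 0 -0.193"

```text
clock: 2.82
tcp_pos: [437.9, 157.8, 99.5]
tcp_rot: [-0.047, 0.999, 0.0, 0.001]
contact_force: [-0.6, 0.5, -0.4]
opening: 0.995
```

Run:
```python
from fz import *
o=readout.get_obs();cal=viewer.calibration('wrist');im=viewer.capture('wrist')
print(o['clock'],o['tcp_pos'],o['tcp_rot'],abs(o['joint_velocities']).max())
R=Rn.from_quat(o['tcp_rot']).as_matrix()
P=[437.5,157.1,36];print('tool err',R.T@(np.array(P)-o['tcp_pos']),'yaw',np.arctan2(R[1,0],R[0,0])+np.pi)
p=cv2.convexHull(proj(cal,cyl(*P,.092)).astype(np.float32)).astype(int)
q=proj(cal,[o['tcp_pos']]).astype(int)[0]
im=im[:,:,::-1].copy();cv2.polylines(im,[p],True,(0,0,255),1);cv2.circle(im,tuple(int(a) for a in q),3,(0,255,0),1);cv2.imwrite('pics/w4.png',im)
```

```text
2.8167 [437.85783479 157.75300405  99.53009219] [-4.65444895e-02  9.98915443e-01  2.21563469e-04  1.22472284e-03] 0.008568313277233574
tool err [ 0.57375955 -0.63777853 63.52866371] yaw 0.09312228961808833
```

View pics/w4.png

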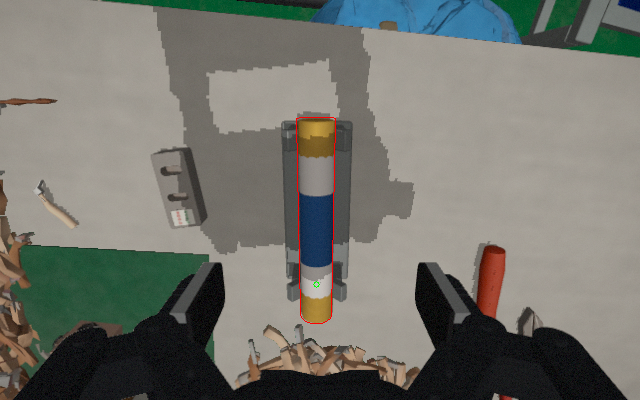

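The overlay matches the fuse (hull from (297,118) to (330,322)). I'll descend and grasp now.

>>> apply_moves --pt "0.085 0.0005 -0.0005 0.015 0 0 0" --pt "0.085 0.0005 -0.0005 0.035 0 0 0" --pt "0.085 0.0005 -0.0005 0.052 0 0 0" --pt "0.085 0.0005 -0.0005 0.061 0 0 0" --pt "0.085 0.0005 -0.0005 0.0635 0 0 0" --pt "0.06 0.0005 -0.0005 0.0635 0 0 0" --pt "0.04 0.0005 -0.0005 0.0635 0 0 0" --pt "0.02 0.0005 -0.0005 0.0635 0 0 0" --pt "0.0 0.0005 -0.0005 0.0635 0 0 0" --pt "0.0 0.0005 -0.0005 0.0635 0 0 0"

```text
clock: 3.7
tcp_pos: [437.2, 156.6, 35.4]
tcp_rot: [-0.046, 0.999, 0.0, 0.001]
contact_force: [0.1, -0.4, 0.4]
opening: 0.292
```

>>> apply_moves --pt "0 0 0 0 0 0 0" --pt "0 0 0 0 0 0 0" --pt "0 0 0 0 0 0 0" --pt "0 0 0 0 0 0 0" --pt "0 0 0 0 0 0 0" --pt "0 0 0 0 0 0 0" --pt "0 0 0 0 0 0 0" --pt "0 0 0 0 0 0 0" --pt "0 0 0 0 0 0 0" --pt "0 0 0 0 0 0 0"

```text
clock: 4.53
tcp_pos: [437.2, 155.8, 35.6]
tcp_rot: [-0.046, 0.999, -0.0, 0.001]
contact_force: [-0.3, -5.9, 7.3]
opening: 0.228
```

>>> apply_moves --pt "0 0 0 -0.004 0 0 0" --pt "0 0 0 -0.012 0 0 0" --pt "0 0 0 -0.03 0 0 0" --pt "0 0 0 -0.06 0 0 0" --pt "0 0 0 -0.09 0 0 0" --pt "0 0 0 -0.12 0 0 0" --pt "0 0 0 -0.15 0 0 0" --pt "0 0 0 -0.18 0 0 0" --pt "0 0 0 -0.2 0 0 0" --pt "0 0 0 -0.205 0 0 0"

```text
clock: 5.37
tcp_pos: [438.0, 157.0, 244.0]
tcp_rot: [-0.046, 0.999, 0.001, 0.004]
contact_force: [1.4, -2.1, 0.3]
opening: 0.225
```

Run:
```python
from fz import *
save('scene','s5.png');im=save('wrist','w5.png')
o=readout.get_obs();print(o)
```

```text
{'clock': 5.4667, 'joints': array([ 1.78893312e-01,  2.36177209e-01,  1.69604036e+00,  2.30582237e-04,
        1.20680175e+00, -1.48436055e+00]), 'joint_velocities': array([-0.00399189,  0.04041416,  0.04855799, -0.00137758, -0.0222989 ,
       -0.00034987]), 'tau': array([ 4.77103377e-02, -3.88874030e+01, -2.53242803e+01,  4.34409245e-03,
        2.23263432e-01,  5.00799547e-05]), 'tcp_pos': array([436.92837314, 156.7121445 , 240.82469355]), 'tcp_rot': array([-4.61714035e-02,  9.98932698e-01,  2.77037527e-04,  1.26110027e-03]), 'contact_force': array([ 1.03987945,  1.13162342, -0.8416679 ]), 'moment': array([0.01582112, 0.00180857, 0.01915049]), 'opening': 0.223685604515456}
```

View pics/w5.png

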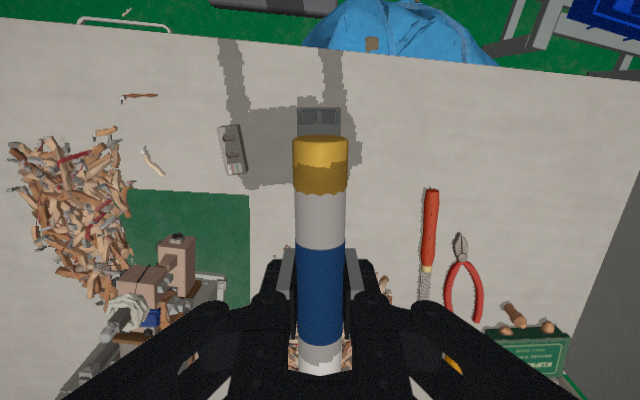

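View pics/s5.png

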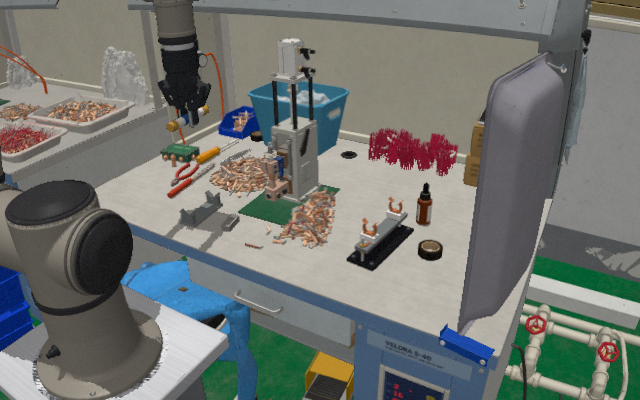

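The fuse is held and its rest is empty. Next, the block pose from the plate corners.

Run:
```python
from fz import *
cal=viewer.calibration('scene')
c=np.array([[110,420],[240,470],[445,266]])/5+[325,175]
e=onz(cal,c,8);print(e.round(1))
d=e[2]-e[1];print('len',np.linalg.norm(d),'w',np.linalg.norm(e[1]-e[0]),'yaw',np.arctan2(d[1],d[0]),'centre',(e[0]+e[2])/2)
a=cv2.imread('pics/side_b.png');cv2.imwrite('pics/sb.png',a)
```

```text
[[ 427.7 -242.3    8. ]
 [ 422.7 -302.8    8. ]
 [ 602.2 -319.6    8. ]]
len 180.29468205924465 w 60.692677902740535 yaw -0.09351867737996315 centre [ 514.93771745 -280.97355252    8.        ]
```

View pics/sb.png

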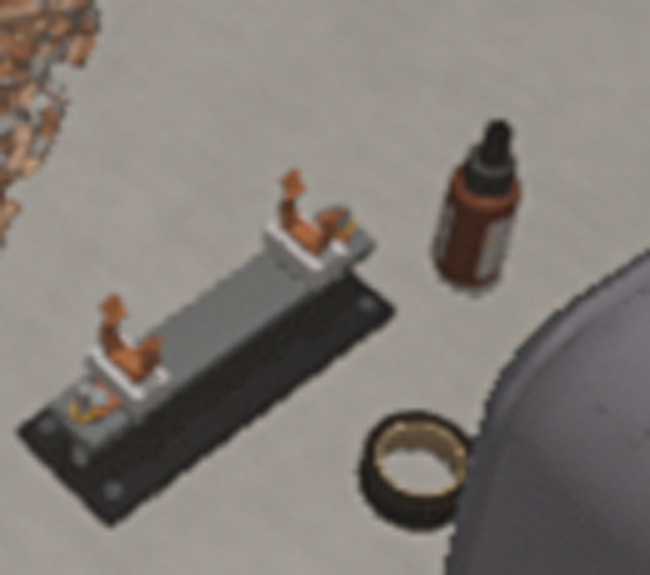

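>>> apply_moves --pt "0 0.001 -0.015 0 0 0 0.018" --pt "0 0.004 -0.045 0 0 0 0.036" --pt "0 0.007 -0.083 0 0 0 0.055" --pt "0 0.011 -0.123 0 0 0 0.075" --pt "0 0.015 -0.163 0 0 0 0.095" --pt "0 0.019 -0.203 0 0 0 0.115" --pt "0 0.022 -0.243 0 0 0 0.135" --pt "0 0.024 -0.283 0 0 0 0.155" --pt "0 0.022 -0.32 0 0 0 0.175" --pt "0 0.02 -0.345 0 0 0 0.187"

```text
clock: 6.3
tcp_pos: [447.7, -191.7, 237.8]
tcp_rot: [0.049, 0.999, 0.001, -0.001]
contact_force: [0.5, 0.2, -1.4]
opening: 0.218
```

Run:
```python
from fz import *
for i in range(3):
    o=readout.get_obs();cal=viewer.calibration('wrist');im=viewer.capture('wrist')
    print(o['clock'],o['tcp_pos'],o['tcp_rot'],abs(o['joint_velocities']).max())
cv2.imwrite('pics/w6.png',im[:,:,::-1])
```

```text
6.3 [ 447.65543256 -191.66416782  237.82206134] [ 4.89670885e-02  9.98799295e-01  5.39628857e-04 -1.37911741e-03] 0.44597862194275617
6.35 [ 448.60450207 -194.8212233   237.70430484] [ 4.99787531e-02  9.98749674e-01 -6.13781937e-04 -9.14649958e-04] 0.07119451050828532
6.4 [ 448.15994803 -192.02238055  237.54433525] [ 4.97140442e-02  9.98762470e-01  4.17929877e-04 -1.36687486e-03] 0.06319144429086887
```

View pics/w6.png

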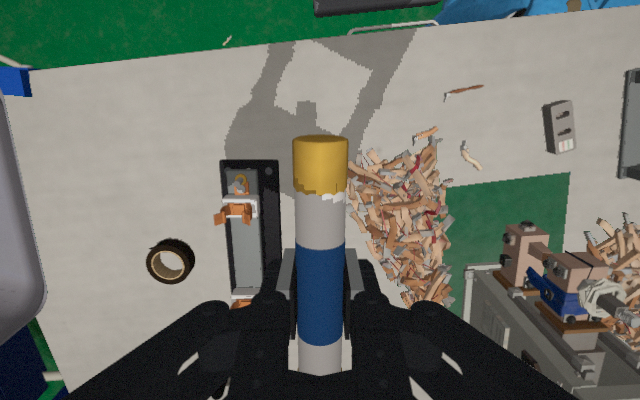

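>>> apply_moves --pt "0 -0.015 0.0015 0 0 0 0" --pt "0 -0.035 0.0035 0 0 0 0" --pt "0 -0.052 0.005 0 0 0 0" --pt "0 -0.062 0.006 0 0 0 0" --pt "0 -0.065 0.0065 0 0 0 0" --pt "0 -0.065 0.0065 0 0 0 0" --pt "0 -0.065 0.0065 0 0 0 0" --pt "0 -0.065 0.0065 0 0 0 0" --pt "0 -0.065 0.0065 0 0 0 0" --pt "0 -0.065 0.0065 0 0 0 0"

```text
clock: 7.28
tcp_pos: [513.5, -188.5, 239.9]
tcp_rot: [0.048, 0.999, 0.0, 0.0]
contact_force: [0.1, -0.4, -1.0]
opening: 0.226
```

Run:
```python
from fz import *
import pickle
o=readout.get_obs();cal=viewer.calibration('wrist');im=viewer.capture('wrist')
print(o['clock'],o['tcp_pos'],o['tcp_rot'],abs(o['joint_velocities']).max(),o['opening'])
pickle.dump((o,cal,im),open('w7.pkl','wb'))
cv2.imwrite('pics/w7.png',im[:,:,::-1])
cv2.imwrite('pics/w7c.png',cv2.resize(im[80:320,130:370,::-1],None,fx=2.5,fy=2.5,interpolation=cv2.INTER_CUBIC))
```

```text
7.2833 [ 513.50021389 -188.49751993  239.93233284] [4.75349938e-02 9.98869572e-01 4.88512954e-05 1.66390495e-05] 0.006690011615495267 0.22618060669593143
```

View pics/w7c.png

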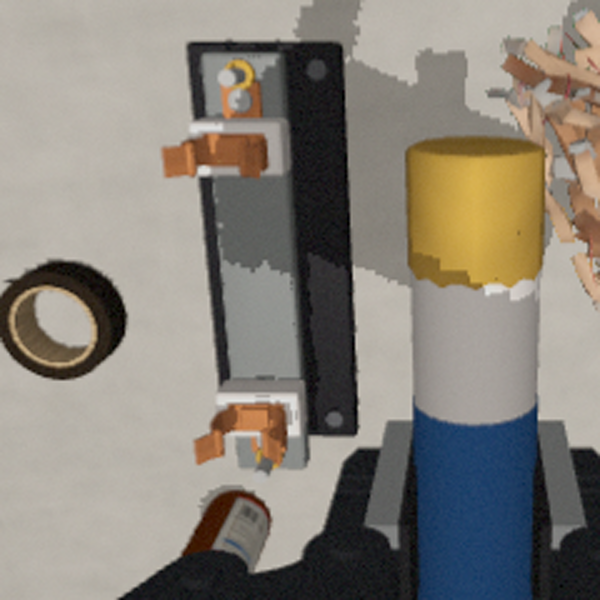

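Run:
```python
from fz import *
import pickle
from scipy.optimize import least_squares
o,cal,im=pickle.load(open('w7.pkl','rb'))
sc=viewer.calibration('scene');
g=cv2.cvtColor(im,cv2.COLOR_RGB2GRAY)
# sub-pixel edge scans of the dark plate
def rowedge(v,u0,u1):  # return transition position along row
    p=g[v,u0:u1].astype(float);d=np.diff(p);k=abs(d).argmax();return u0+k+0.5,d[k]
R_=[(rowedge(v,262,280)[0],v) for v in range(104,250,6)]
# right edge
print(np.round([r[0] for r in R_],1))
T=[(u,80+(lambda d:abs(d).argmax()+0.5)(np.diff(g[80:110,u].astype(float)))) for u in range(208,264,4)]
print([t[1] for t in T])
L=[(rowedge(v,200,212)[0],v) for v in range(102,125,3)];print([l[0] for l in L])
B=[(u,235+(lambda d:abs(d).argmax()+0.5)(np.diff(g[235:262,u].astype(float)))) for u in range(256,270,2)];print(B)
```

```text
[267.5 267.5 267.5 267.5 267.5 268.5 268.5 268.5 268.5 269.5 269.5 269.5
 269.5 270.5 270.5 270.5 270.5 271.5 271.5 271.5 271.5 271.5 272.5 272.5
 272.5]
[np.float64(96.5), np.float64(96.5), np.float64(96.5), np.float64(96.5), np.float64(96.5), np.float64(96.5), np.float64(96.5), np.float64(96.5), np.float64(96.5), np.float64(96.5), np.float64(96.5), np.float64(96.5), np.float64(96.5), np.float64(96.5)]
[np.float64(204.5), np.float64(204.5), np.float64(205.5), np.float64(210.5), np.float64(205.5), np.float64(206.5), np.float64(206.5), np.float64(206.5)]
[(256, np.float64(253.5)), (258, np.float64(253.5)), (260, np.float64(254.5)), (262, np.float64(254.5)), (264, np.float64(254.5)), (266, np.float64(254.5)), (268, np.float64(254.5))]
```

```bash
cat > bl.py <<'E'
from fz import *
def box(cx,cy,yaw,lx,ly,z0,z1):
    P=np.array([[sx*lx/2,sy*ly/2,z] for sx in(-1,1) for sy in(-1,1) for z in(z0,z1)])
    c,s=np.cos(yaw),np.sin(yaw)
    return np.c_[cx+c*P[:,0]-s*P[:,1],cy+s*P[:,0]+c*P[:,1],P[:,2]]
def loc(p,q):
    c,s=np.cos(p[2]),np.sin(p[2]);q=np.atleast_2d(q)
    return np.c_[p[0]+c*q[:,0]-s*q[:,1],p[1]+s*q[:,0]+c*q[:,1],q[:,2]]
E
python3 - <<'E'
from bl import *
import pickle
from scipy.optimize import least_squares
o,cal,im=pickle.load(open('w7.pkl','rb'))
R_=[(267.5,104),(267.5,116),(267.5,128),(268.5,146),(269.5,170),(270.5,194),(271.5,218),(272.5,242)]
T=[(u,96.5) for u in range(208,264,8)];L=[(204.5,102),(205,108),(205.7,114),(206.3,120)]
B=[(258,254),(262,254.4),(266,254.5)]
pts=np.array(R_+T+L+B,float)
def f(p):
    h=cv2.convexHull(proj(cal,box(p[0],p[1],p[2],180,64,0,8)).astype(np.float32))
    return [cv2.pointPolygonTest(h,(float(a),float(b)),True) for a,b in pts]
r=least_squares(f,[515,-281,-.094],x_scale=[1,1,.01],diff_step=1e-4)
print(r.x,np.round(r.fun,1));p=r.x;np.save('block.npy',p)
R=Rn.from_quat(o['tcp_rot']).as_matrix();print('tool line yaw',np.arctan2(R[1,0],R[0,0])-np.pi)
# also compare: overlay in scene and side
big=im[80:320,130:370,::-1].copy();big=cv2.resize(big,None,fx=2.5,fy=2.5)
def ov(big,cal,off,s):
    for H in (54,67,80):
        q=loc(p,[[-53.5,-5,H],[-53.5,5,H],[-53.5,0,H-5],[-53.5,0,H+5]]);q=(proj(cal,q)-off+.5)*s
        for a,b in((0,1),(2,3)):cv2.line(big,tuple(q[a].astype(int).tolist()),tuple(q[b].astype(int).tolist()),(0,255,255),1)
    h=cv2.convexHull(proj(cal,box(*p,180,64,0,8)).astype(np.float32)).reshape(-1,2)
    cv2.polylines(big,[((h-off+.5)*s).astype(int).reshape(-1,1,2)],True,(0,0,255),1)
ov(big,cal,[130,80],2.5);cv2.imwrite('pics/w7o.png',big)
a=cv2.imread('pics/scene_b.png');ov(a,viewer.calibration('scene'),[325,175],5)
b=cv2.imread('pics/side_b.png');ov(b,viewer.calibration('side'),[325,175],5)
cv2.imwrite('pics/so.png',cv2.resize(np.hstack([a,b]),None,fx=.6,fy=.6))
E
```

```text
[ 5.23077306e+02 -2.75799135e+02 -1.06293534e-01] [ 0.1  0.5  0.9  0.5  0.4  0.2  0.1 -0.1  0.5  0.4  0.3  0.2  0.2  0.1
 -0.   0.5  0.5  0.6  0.7  1.   0.7  0.6]
tool line yaw -0.0951058285930344
```

View pics/w7o.png

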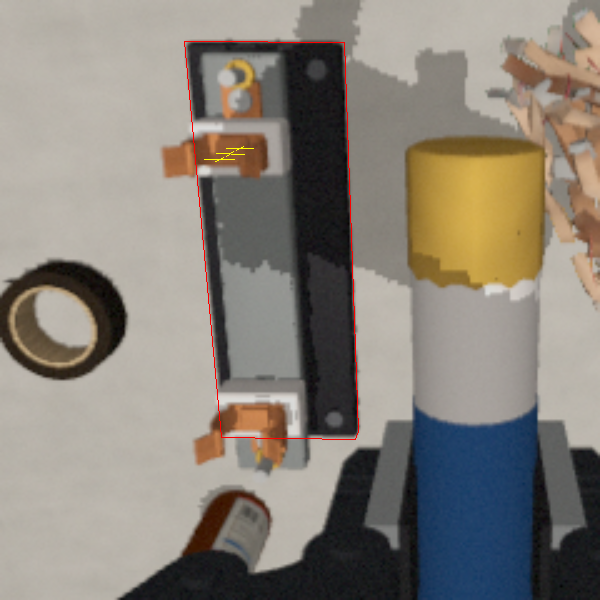

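View pics/so.png

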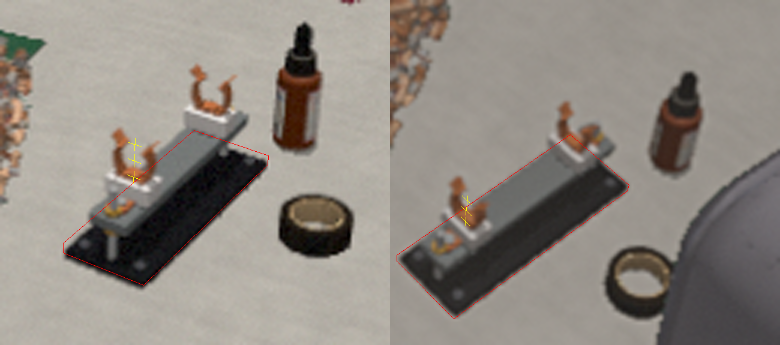

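Run:
```python
from bl import *
import pickle
o,cal,im=pickle.load(open('w7.pkl','rb'))
R=Rn.from_quat(o['tcp_rot']).as_matrix()
big=cv2.resize(im[100:400,220:420,::-1],None,fx=2.5,fy=2.5)
for dx,col in ((0,(0,0,255)),):
  C=cyl(0,0,0,0)
  P=(C+[dx,0,-.5])@R.T+o['tcp_pos']
  h=cv2.convexHull(proj(cal,P).astype(np.float32)).reshape(-1,2)
  cv2.polylines(big,[((h-[220,100]+.5)*2.5).astype(int).reshape(-1,1,2)],True,col,1)
  for s in (43.5,-43.5):
    a=np.linspace(-np.pi,0,20);Q=np.c_[np.full(20,s+dx),10.5*np.cos(a),10.5*np.sin(a)-.5]@R.T+o['tcp_pos']
    cv2.polylines(big,[((proj(cal,Q)-[220,100]+.5)*2.5).astype(int).reshape(-1,1,2)],False,col,1)
  print(proj(cal,np.array([[63.5+d,0,-11] for d in(-5,0,5)])@R.T+o['tcp_pos']))
cv2.imwrite('pics/w7f.png',big)
```

```text
[[315.25370752 154.83566099]
 [315.20545302 140.27937956]
 [315.15604193 125.32517394]]
```

View pics/w7f.png

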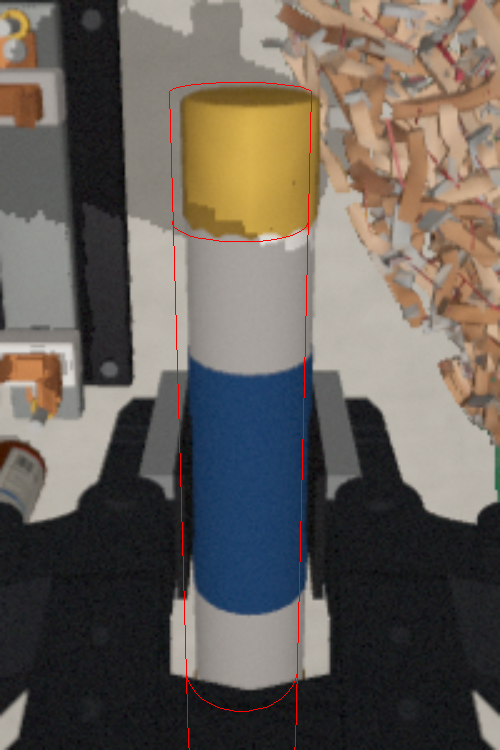

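>>> apply_moves --pt "0 -0.003 -0.015 0 0 0 0.002" --pt "0 -0.008 -0.04 0 0 0 0.005" --pt "0 -0.013 -0.065 0 0 0 0.008" --pt "0 -0.017 -0.082 0.01 0 0 0.011" --pt "0 -0.018 -0.0875 0.03 0 0 0.011" --pt "0 -0.018 -0.0875 0.055 0 0 0.011" --pt "0 -0.018 -0.0875 0.075 0 0 0.011" --pt "0 -0.018 -0.0875 0.09 0 0 0.011" --pt "0 -0.018 -0.0875 0.095 0 0 0.011" --pt "0 -0.018 -0.0875 0.095 0 0 0.011"

```text
clock: 8.17
tcp_pos: [522.9, -277.7, 143.4]
tcp_rot: [0.053, 0.999, 0.001, -0.001]
contact_force: [-0.3, 0.4, -1.3]
opening: 0.22
```

>>> apply_moves --pt "0 0 0 0 0 0 0" --pt "0 0 0 0 0 0 0" --pt "0 0 0 0 0 0 0" --pt "0 0 0 0 0 0 0" --pt "0 0 0 0 0 0 0" --pt "0 0 0 0 0 0 0" --pt "0 0 0 0 0 0 0" --pt "0 0 0 0 0 0 0" --pt "0 0 0 0 0 0 0" --pt "0 0 0 0 0 0 0"

```text
clock: 9.0
tcp_pos: [523.6, -277.3, 144.7]
tcp_rot: [0.053, 0.999, 0.0, -0.0]
contact_force: [-0.6, 0.0, -0.6]
opening: 0.224
```

```bash
cat > look.py <<'E'
from bl import *
import pickle,sys
t=sys.argv[1]
o=readout.get_obs();cal=viewer.calibration('wrist');im=viewer.capture('wrist');sc=viewer.capture('scene');sd=viewer.capture('side')
pickle.dump((o,cal,im,sc,sd),open(t+'.pkl','wb'))
print(o['clock'],o['tcp_pos'],o['contact_force'],o['opening'],abs(o['joint_velocities']).max())
R=Rn.from_quat(o['tcp_rot']).as_matrix();print(R[2].round(4),'yaw',np.arctan2(R[1,0],R[0,0]))
cv2.imwrite(f'pics/{t}_w.png',im[:,:,::-1])
a=cv2.resize(sc[165:275,330:450,::-1],None,fx=4,fy=4,interpolation=cv2.INTER_CUBIC)
b=cv2.resize(sd[165:275,315:395,::-1],None,fx=4,fy=4,interpolation=cv2.INTER_CUBIC)
cv2.imwrite(f'pics/{t}_s.png',np.hstack([a,b]))
E
python3 look.py w8
```

```text
9.0 [ 523.56957256 -277.33292838  144.73810037] [-0.55790467  0.04901213 -0.58754367] 0.2236980634093975 0.001363205434938697
[ 0.e+00  1.e-04 -1.e+00] yaw 3.0358056178924104
```

View pics/w8_w.png

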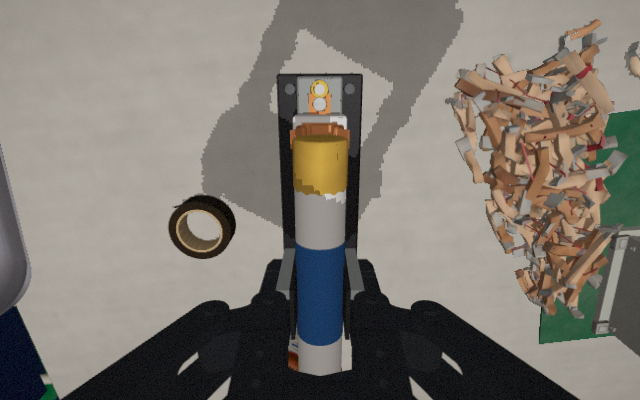

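View pics/w8_s.png

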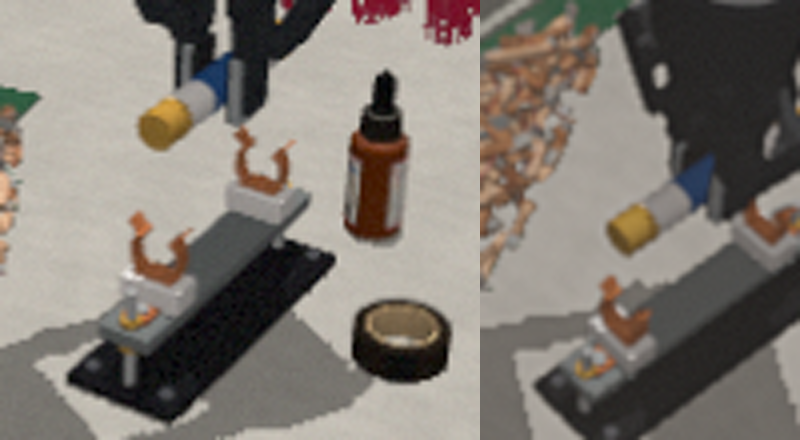

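Run:
```python
from bl import *
import pickle
o,cal,im,sc,sd=pickle.load(open('w8.pkl','rb'))
p=np.load('block.npy')
print('near edge',proj(cal,loc(p,[[-90,0,8],[-90,-32,8],[-90,32,8],[-90,32,0]])).round(1).tolist())
g=cv2.cvtColor(im,cv2.COLOR_RGB2GRAY).astype(float)
print('obs top',[60+abs(np.diff(g[60:90,u])).argmax()+.5 for u in (285,300,340,355)],'L/R',[(270+abs(np.diff(g[v,270:290])).argmax()+.5,350+abs(np.diff(g[v,350:372])).argmax()+.5) for v in (80,100,120)])
R=Rn.from_quat(o['tcp_rot']).as_matrix()
# cap fit in tool frame: side edges / end
print('cap edges',[(v,280+abs(np.diff(g[v,280:300])).argmax()+.5,338+abs(np.diff(g[v,338:356])).argmax()+.5) for v in (145,155,165,175,185)])
S=cv2.resize(im[90:260,270:370,::-1],None,fx=3.5,fy=3.5,interpolation=cv2.INTER_CUBIC);cv2.imwrite('pics/w8c.png',S)
```

```text
near edge [[319.6, 73.3], [276.0, 73.3], [363.2, 73.4], [361.9, 73.9]]
obs top [np.float64(73.5), np.float64(75.5), np.float64(73.5), np.float64(73.5)] L/R [(np.float64(276.5), np.float64(362.5)), (np.float64(276.5), np.float64(361.5)), (np.float64(277.5), np.float64(360.5))]
cap edges [(145, np.float64(289.5), np.float64(346.5)), (155, np.float64(292.5), np.float64(347.5)), (165, np.float64(292.5), np.float64(347.5)), (175, np.float64(280.5), np.float64(346.5)), (185, np.float64(280.5), np.float64(346.5))]
```

View pics/w8c.png

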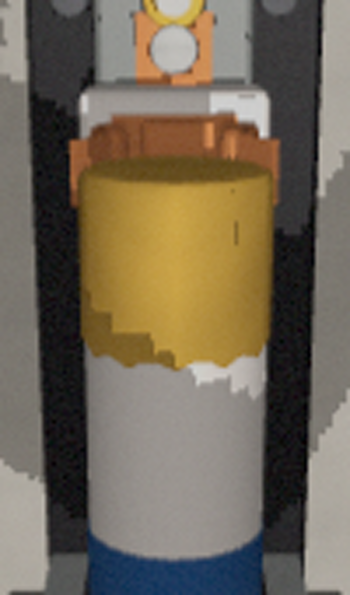

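Lateral alignment is good: the plate is centred at u=320 and the cap at u=320.5. The plate's near edge is at v=73.5, predicted 73.3. Now descending.

>>> apply_moves --pt "0 0.0007 0 0.005 0 0 0" --pt "0 0.0007 0 0.015 0 0 0" --pt "0 0.0007 0 0.025 0 0 0" --pt "0 0.0007 0 0.033 0 0 0" --pt "0 0.0007 0 0.039 0 0 0" --pt "0 0.0007 0 0.042 0 0 0" --pt "0 0.0007 0 0.043 0 0 0" --pt "0 0.0007 0 0.043 0 0 0" --pt "0 0.0007 0 0.043 0 0 0" --pt "0 0.0007 0 0.043 0 0 0"

```text
clock: 9.98
tcp_pos: [523.1, -277.4, 102.2]
tcp_rot: [0.053, 0.999, -0.0, 0.0]
contact_force: [-0.1, 0.1, -1.1]
opening: 0.22
```

```bash
python3 look.py w9
```

```text
9.9833 [ 523.13994188 -277.42734113  102.22675588] [-0.05675155  0.11944134 -1.07591634] 0.2197146422453127 0.0020093096862178403
[-8.e-04 -4.e-04 -1.e+00] yaw 3.0358456687740487
```

View pics/w9_s.png

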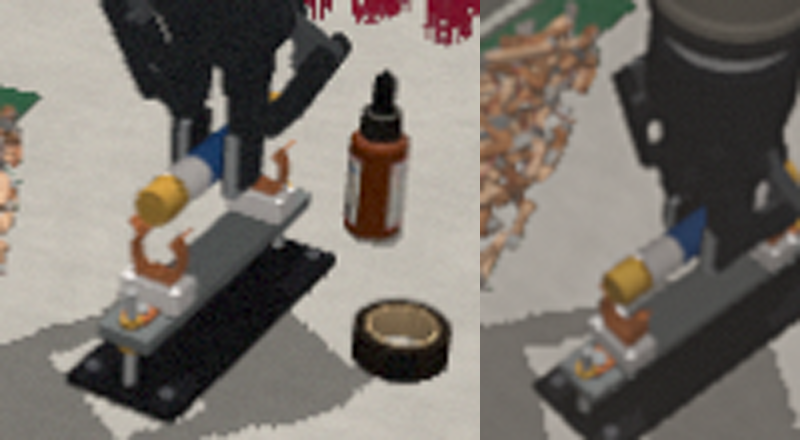

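View pics/w9_w.png

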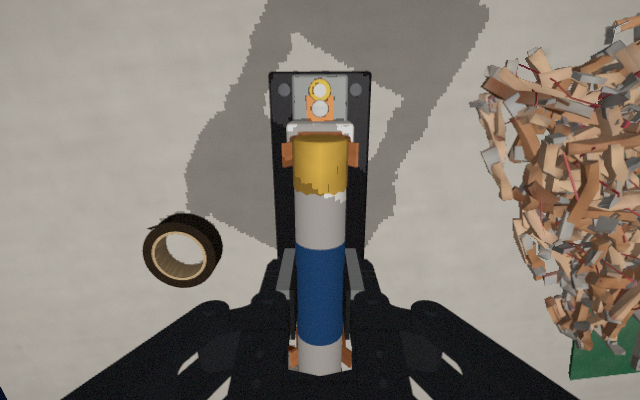

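>>> apply_moves --pt "0 0 0 0.002 0 0 0" --pt "0 0 0 0.004 0 0 0" --pt "0 0 0 0.006 0 0 0" --pt "0 0 0 0.008 0 0 0" --pt "0 0 0 0.0095 0 0 0" --pt "0 0 0 0.011 0 0 0" --pt "0 0 0 0.012 0 0 0" --pt "0 0 0 0.013 0 0 0" --pt "0 0 0 0.013 0 0 0" --pt "0 0 0 0.013 0 0 0"

```text
clock: 10.97
tcp_pos: [523.2, -277.3, 89.5]
tcp_rot: [0.053, 0.999, -0.0, 0.0]
contact_force: [-1.3, 1.1, 5.1]
opening: 0.222
```

>>> apply_moves --pt "0 0 0 0.0005 0 0 0" --pt "0 0 0 0.001 0 0 0" --pt "0 0 0 0.0015 0 0 0" --pt "0 0 0 0.002 0 0 0" --pt "0 0 0 0.0025 0 0 0" --pt "0 0 0 0.003 0 0 0" --pt "0 0 0 0.0035 0 0 0" --pt "0 0 0 0.004 0 0 0" --pt "0 0 0 0.0045 0 0 0" --pt "0 0 0 0.005 0 0 0"

```text
clock: 11.8
tcp_pos: [524.3, -278.0, 86.4]
tcp_rot: [0.053, 0.999, -0.001, 0.002]
contact_force: [0.1, 1.2, 14.8]
opening: 0.224
```

```bash
python3 look.py w10; python3 -c "
from station import readout;print(readout.get_obs()['moment'])"
```

```text
11.8 [ 524.34563926 -278.02059021   86.43716245] [ 0.10313977  1.17030883 14.77376061] 0.22375017813444334 0.015268008778094314
[-0.0047 -0.0022 -1.    ] yaw 3.035827347196559
[0.27504105 0.01557502 0.06428497]
```

View pics/w10_s.png

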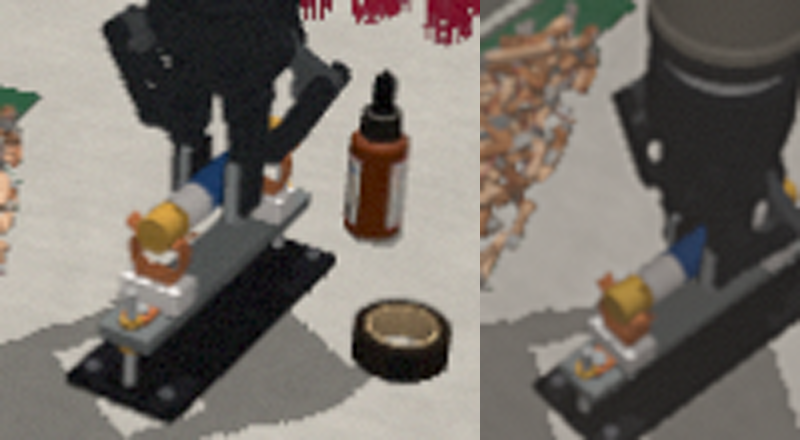

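View pics/w10_w.png

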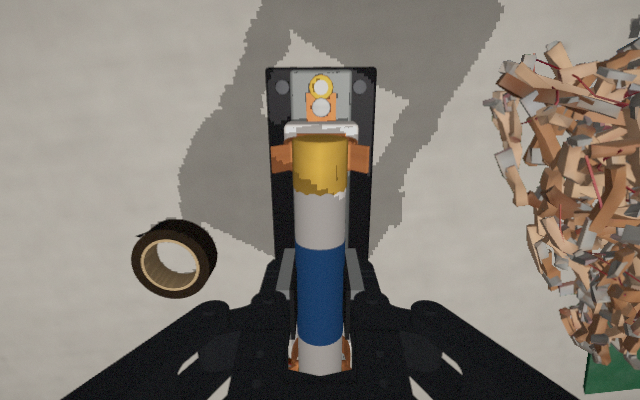

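>>> apply_moves --pt "0 0.0001 0 0.0002 0 0 0" --pt "0 0.0002 0 0.0004 0 0 0" --pt "0 0.0003 0 0.0006 0 0 0" --pt "0 0.0004 0 0.0008 0 0 0" --pt "0 0.0005 0 0.001 0 0 0" --pt "0 0.0005 0 0.0012 0 0 0" --pt "0 0.0005 0 0.0014 0 0 0" --pt "0 0.0005 0 0.0016 0 0 0" --pt "0 0.0005 0 0.0018 0 0 0" --pt "0 0.0005 0 0.002 0 0 0"

```text
clock: 12.78
tcp_pos: [524.3, -278.0, 84.3]
tcp_rot: [0.053, 0.999, -0.001, 0.003]
contact_force: [0.8, 2.6, 12.0]
opening: 0.223
```

Force is falling (past the peak). Continuing.

>>> apply_moves --pt "0 0 0 0.0003 0 0 0" --pt "0 0 0 0.0006 0 0 0" --pt "0 0 0 0.0009 0 0 0" --pt "0 0 0 0.0012 0 0 0" --pt "0 0 0 0.0015 0 0 0" --pt "0 0 0 0.0018 0 0 0" --pt "0 0 0 0.0021 0 0 0" --pt "0 0 0 0.0024 0 0 0" --pt "0 0 0 0.0027 0 0 0" --pt "0 0 0 0.003 0 0 0"

```text
clock: 13.62
tcp_pos: [523.9, -277.7, 80.2]
tcp_rot: [0.053, 0.999, -0.001, 0.002]
contact_force: [1.1, 1.0, 5.4]
opening: 0.222
```

>>> apply_moves --pt "0 0 0 0.0002 0 0 0" --pt "0 0 0 0.0004 0 0 0" --pt "0 0 0 0.0006 0 0 0" --pt "0 0 0 0.0008 0 0 0" --pt "0 0 0 0.001 0 0 0" --pt "0 0 0 0.0012 0 0 0" --pt "0 0 0 0.0014 0 0 0" --pt "0 0 0 0.0015 0 0 0" --pt "0 0 0 0.0015 0 0 0" --pt "0 0 0 0.0015 0 0 0"

```text
clock: 14.45
tcp_pos: [522.1, -277.1, 76.7]
tcp_rot: [0.053, 0.999, 0.0, -0.0]
contact_force: [4.0, -0.3, -3.0]
opening: 0.223
```

>>> apply_moves --pt "0 0 0 0.0002 0 0 0" --pt "0 0 0 0.0004 0 0 0" --pt "0 0 0 0.0006 0 0 0" --pt "0 0 0 0.0008 0 0 0" --pt "0 0 0 0.001 0 0 0" --pt "0 0 0 0.0012 0 0 0" --pt "0 0 0 0.0012 0 0 0" --pt "0 0 0 0.0012 0 0 0" --pt "0 0 0 0.0012 0 0 0" --pt "0 0 0 0.0012 0 0 0"

```text
clock: 15.28
tcp_pos: [522.0, -277.1, 75.9]
tcp_rot: [0.053, 0.999, 0.0, -0.0]
contact_force: [-0.1, 0.0, -1.5]
opening: 0.226
```

>>> apply_moves --pt "0 0 0 0.0002 0 0 0" --pt "0 0 0 0.0004 0 0 0" --pt "0 0 0 0.0006 0 0 0" --pt "0 0 0 0.0008 0 0 0" --pt "0 0 0 0.001 0 0 0" --pt "0 0 0 0.0012 0 0 0" --pt "0 0 0 0.0012 0 0 0" --pt "0 0 0 0.0012 0 0 0" --pt "0 0 0 0.0012 0 0 0" --pt "0 0 0 0.0012 0 0 0"

```text
clock: 16.12
tcp_pos: [522.4, -277.2, 74.7]
tcp_rot: [0.053, 0.999, 0.0, -0.0]
contact_force: [-0.7, 1.2, -3.7]
opening: 0.229
```

>>> apply_moves --pt "0 0 0 0.0002 0 0 0" --pt "0 0 0 0.0004 0 0 0" --pt "0 0 0 0.0006 0 0 0" --pt "0 0 0 0.0008 0 0 0" --pt "0 0 0 0.001 0 0 0" --pt "0 0 0 0.0012 0 0 0" --pt "0 0 0 0.0012 0 0 0" --pt "0 0 0 0.0012 0 0 0" --pt "0 0 0 0.0012 0 0 0" --pt "0 0 0 0.0012 0 0 0"

```text
clock: 16.95
tcp_pos: [522.5, -277.2, 73.7]
tcp_rot: [0.053, 0.999, 0.0, 0.0]
contact_force: [0.2, 1.3, -3.2]
opening: 0.228
```

```bash
python3 look.py w11
```

```text
16.95 [ 522.47728568 -277.20796532   73.66304926] [ 0.20328617  1.31952729 -3.24715108] 0.22754576057516018 0.0017684821304219092
[-2.e-04  0.e+00 -1.e+00] yaw 3.035808595395685
```

View pics/w11_s.png

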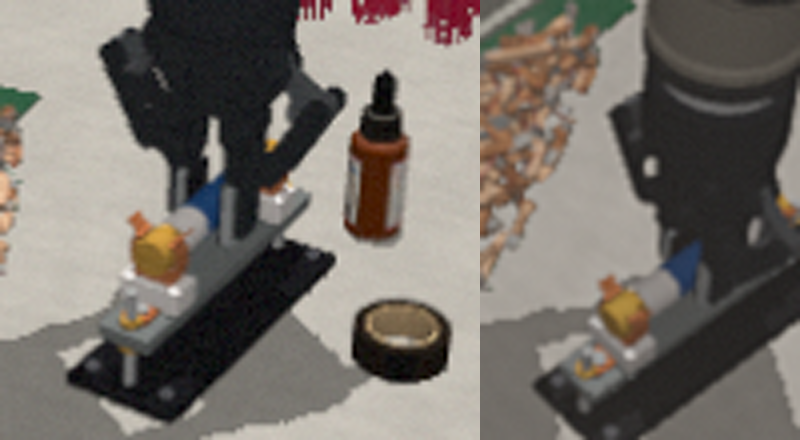

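>>> apply_moves --pt "0 0 0 0.0002 0 0 0" --pt "0 0 0 0.0004 0 0 0" --pt "0 0 0 0.0006 0 0 0" --pt "0 0 0 0.0008 0 0 0" --pt "0 0 0 0.001 0 0 0" --pt "0 0 0 0.0012 0 0 0" --pt "0 0 0 0.0012 0 0 0" --pt "0 0 0 0.0012 0 0 0" --pt "0 0 0 0.0012 0 0 0" --pt "0 0 0 0.0012 0 0 0"

```text
clock: 17.93
tcp_pos: [522.5, -277.2, 73.3]
tcp_rot: [0.053, 0.999, -0.0, 0.0]
contact_force: [-0.7, 2.5, 7.0]
opening: 0.223
```

```bash
python3 look.py w12; python3 -c "
from station import readout;o=readout.get_obs();print(o['moment'],o['contact_force'])"
```

```text
17.9333 [ 522.53206144 -277.24604636   73.34630097] [-0.68813931  2.53283316  7.04124538] 0.22299304664494718 0.0010912448806870473
[-7.e-04 -3.e-04 -1.e+00] yaw 3.035821235930224
[0.32452501 0.2607175  0.12228472] [-2.01799577  3.25141059  6.40579486]
```

View pics/w12_s.png

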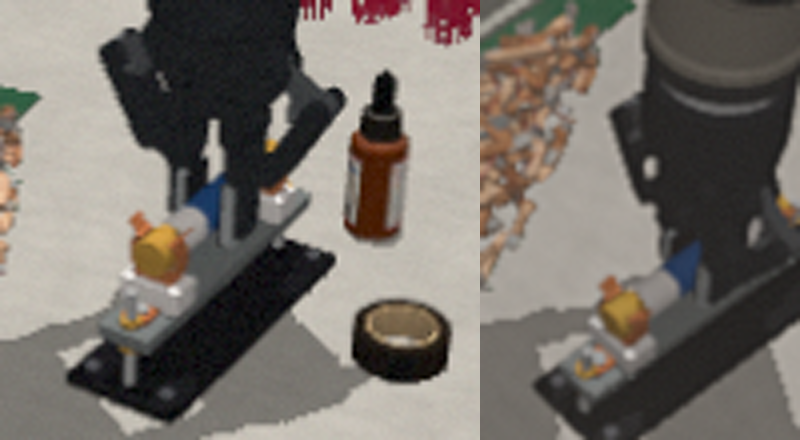

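View pics/w12_w.png

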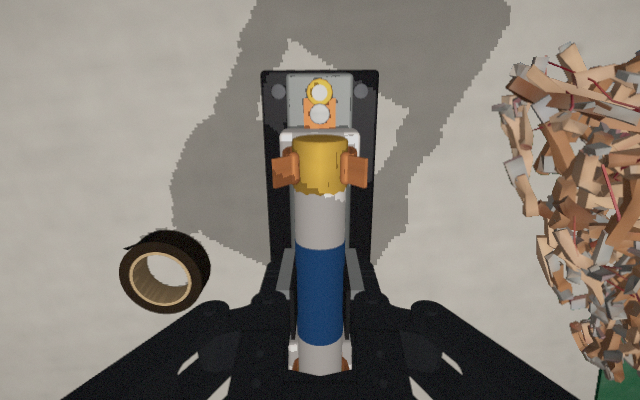

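Force rose about 10 N over 0.4 mm, which is the hard bottom. The clip sits mid-cap (lips v 150–187, cap v 140–193). I'll nudge 0.2 mm, then open gently.

>>> apply_moves --pt "0 0 0 0.0001 0 0 0" --pt "0 0 0 0.0002 0 0 0" --pt "0 0 0 0.0003 0 0 0" --pt "0 0 0 0.0003 0 0 0" --pt "0 0 0 0.0003 0 0 0" --pt "0 0 0 0.0003 0 0 0" --pt "0 0 0 0.0003 0 0 0" --pt "0 0 0 0.0003 0 0 0" --pt "0 0 0 0.0003 0 0 0" --pt "0 0 0 0.0003 0 0 0"

```text
clock: 18.92
tcp_pos: [522.6, -277.2, 73.3]
tcp_rot: [0.053, 0.999, -0.0, 0.0]
contact_force: [-2.6, 2.6, 7.6]
opening: 0.224
```

```bash
python3 -c "
from station import readout;o=readout.get_obs();print(o['moment'],o['contact_force'],o['tcp_pos'])"
```

```text
[0.44481321 0.33271558 0.0612245 ] [-2.62031289  2.58083969  7.57635808] [ 522.55749098 -277.23925311   73.31752995]
```

>>> apply_moves --pt "0.02 0 0 0 0 0 0" --pt "0.025 0 0 0 0 0 0" --pt "0.03 0 0 0 0 0 0" --pt "0.035 0 0 0 0 0 0" --pt "0.04 0 0 0 0 0 0" --pt "0.05 0 0 0 0 0 0" --pt "0.06 0 0 0 0 0 0" --pt "0.06 0 0 0 0 0 0" --pt "0.06 0 0 0 0 0 0" --pt "0.06 0 0 0 0 0 0"

```text
clock: 19.75
tcp_pos: [522.4, -277.2, 72.1]
tcp_rot: [0.053, 0.999, 0.0, 0.0]
contact_force: [0.2, 0.2, -0.2]
opening: 0.701
```

```bash
python3 look.py w13
```

```text
19.75 [ 522.40432357 -277.2179742    72.13352718] [ 0.22590551  0.21802511 -0.23918323] 0.7011128395638676 0.0020551868505752267
[-0.e+00  1.e-04 -1.e+00] yaw 3.0357764072535764
```

View pics/w13_w.png

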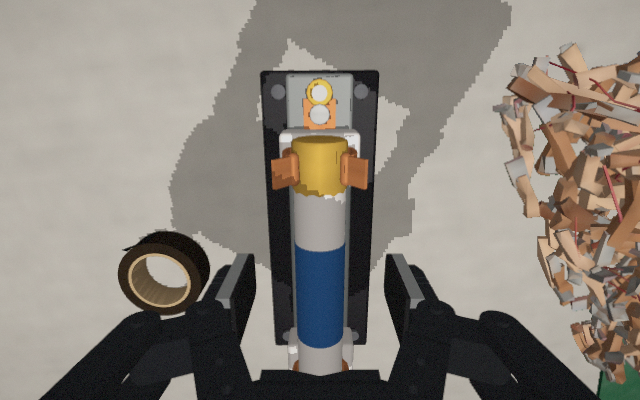

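Released, and the fuse is in place. Retreating straight up and checking.

>>> apply_moves --pt "0.06 0 0 -0.003 0 0 0" --pt "0.06 0 0 -0.01 0 0 0" --pt "0.06 0 0 -0.025 0 0 0" --pt "0.06 0 0 -0.045 0 0 0" --pt "0.06 0 0 -0.07 0 0 0" --pt "0.06 0 0 -0.1 0 0 0" --pt "0.06 0 0 -0.125 0 0 0" --pt "0.06 0 0 -0.145 0 0 0" --pt "0.06 0 0 -0.15 0 0 0" --pt "0.06 0 0 -0.15 0 0 0"

```text
clock: 20.73
tcp_pos: [523.0, -277.6, 224.3]
tcp_rot: [0.053, 0.999, -0.001, 0.002]
contact_force: [-1.1, -0.1, -0.7]
opening: 0.704
```

>>> apply_moves --pt "0.06 0.02 0.015 0 0 0 0" --pt "0.06 0.05 0.04 0 0 0 0" --pt "0.06 0.07 0.06 0 0 0 0" --pt "0.06 0.08 0.08 0 0 0 0" --pt "0.06 0.08 0.08 0 0 0 0" --pt "0.06 0.08 0.08 0 0 0 0" --pt "0.06 0.08 0.08 0 0 0 0" --pt "0.06 0.08 0.08 0 0 0 0" --pt "0.06 0.08 0.08 0 0 0 0" --pt "0.06 0.08 0.08 0 0 0 0"

```text
clock: 21.57
tcp_pos: [451.5, -189.8, 221.7]
tcp_rot: [0.053, 0.999, 0.0, -0.0]
contact_force: [0.9, -0.1, 0.4]
opening: 0.705
```

```bash
python3 look.py w14
```

```text
21.5667 [ 451.46793697 -189.77441529  221.74920866] [ 0.93019738 -0.08836919  0.36108104] 0.7046103478452529 0.004012352020974466
[ 5.e-04  3.e-04 -1.e+00] yaw 3.03519213815139
```

View pics/w14_w.png

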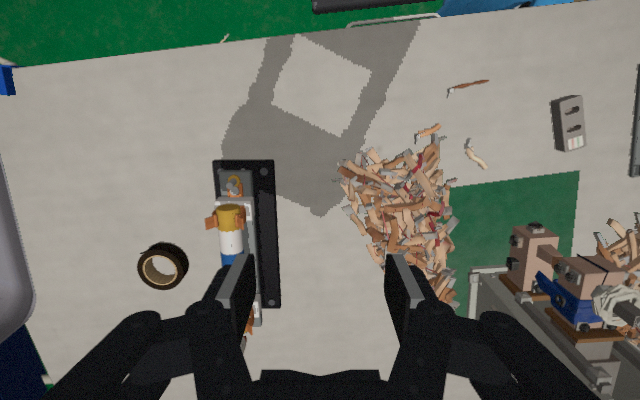

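View pics/w14_s.png

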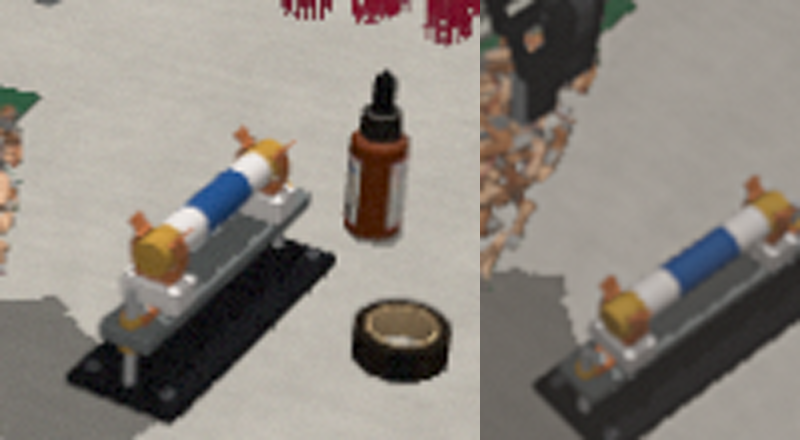

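Run:
```python
from bl import *
import pickle
o,cal,im,sc,sd=pickle.load(open('w14.pkl','rb'));p=np.load('block.npy')
ims=dict(scene=sc,side=sd);M={}
for c in ims:
    viewer.capture(c);r=nets.cut_out(c,'fuse_centre');print(c,[(round(q['confidence'],2),q['rect'],int(q['region'].sum())) for q in r][:2]);M[c]=r[0]['region']
cals={c:viewer.calibration(c) for c in ims}
def hull(c,v): # centre x,y,z,yaw,pitch
    return cv2.convexHull(proj(cals[c],cyl(v[0],v[1],v[2],v[3]/100,v[4]/100,127,10.2)).astype(np.float32)).reshape(-1,2)
up=4
def f(v):
    e=0
    for c in ims:
        m=np.kron(M[c][150:290,320:440].astype(np.uint8),np.ones((up,up),np.uint8));s=np.zeros_like(m)
        cv2.fillPoly(s,[np.round((hull(c,v)-[320,150]+.5)*up-.5).astype(np.int32)],1);e+=(s!=m).sum()/m.sum()
    return e
x0=np.array([523,-277.2,72,-10.6,0.]);S=np.vstack([x0]+[x0+d for d in np.diag([6,6,6,6,6])])
r=minimize(f,x0,method='Nelder-Mead',options=dict(initial_simplex=S,xatol=.05,fatol=1e-4,maxiter=600));print(r.x,r.fun,'at prior',f(x0))
out=[]
for c,k in (('scene',(330,165)),('side',(315,165))):
    b=cv2.resize(ims[c][165:275,k[0]:k[0]+95,::-1],None,fx=4,fy=4,interpolation=cv2.INTER_CUBIC)
    cv2.polylines(b,[((hull(c,x0)-k+.5)*4).astype(int).reshape(-1,1,2)],True,(0,0,255),1);out.append(b)
cv2.imwrite('pics/fin.png',np.hstack(out))
for n in ('dropper_centre','tape_centre'):
    q=nets.cut_out('scene' if 0 else 'side',n)[0];ys,xs=np.nonzero(q['region']);print(n,q['rect'],xs.mean(),ys.mean())
```

```text
scene [(0.86, [360.9, 199.2, 400.6, 234.2], 415), (0.52, [415.8, 240.1, 443.6, 261.2], 433)]
side [(0.72, [343.7, 212.5, 389.1, 247.9], 503)]
[ 527.44796253 -272.45712704   65.01802635   -8.99851768    3.21088493] 0.27603595295695704 at prior 0.4267599223933507
dropper_centre [410.3, 196.7, 431.4, 236.6] 419.9927360774818 217.77481840193704
tape_centre [397.8, 261.1, 421.7, 283.5] 406.69662921348316 268.311797752809
```

View pics/fin.png

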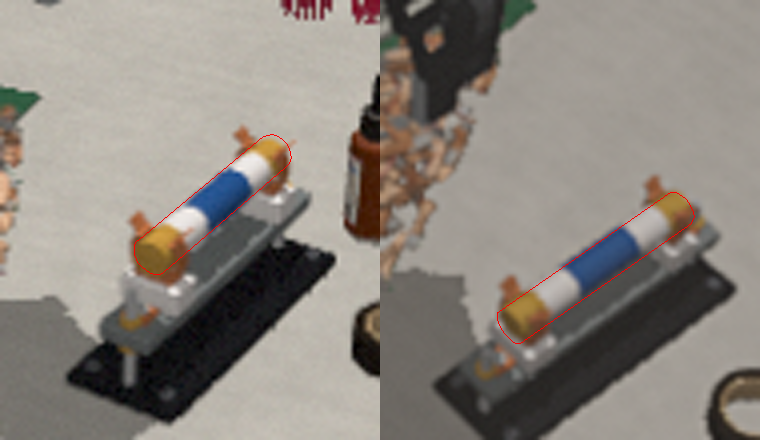

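Run:
```python
from h import *
o=readout.get_obs();print(o['clock'],abs(o['joint_velocities']).max(),o['contact_force'])
print(env.job_done())
```

```text
22.0167 0.0023598690547688298 [-0.4332499   0.40975484 -1.18972522]
the job is handed in; nothing more can be done
None
```

I pushed the fuse down into both clips until it met the bottom, let go, backed the arm clear and handed the job in at 22.0 s. No verdict was reported, so whether it passed is unconfirmed.

**Force while pressing:**
- The push peaked at about 15 N going over the clip lips, then fell to a slight pull.
- It then rose about 10 N in 0.4 mm, which I took as the hard bottom, and I stopped at about 8 N. The tool point was then at z = 73 mm.
- I could not read the force on each clip bottom directly. The wrist moments suggested both ends were carrying load.
- I only saw the wrist force at the end of each move, not the total load on the fuse block. I can't rule out brief higher values, or how much the clips' own pinch added.

**Checks after letting go:**
- **Position:** the fuse stayed in the clips and looks level in the scene and side views. The near clip sits in the middle of its brass cap. The tool point was within about 1.5 mm of the measured block centre.
- **Bystanders:** the dropper bottle and tape roll show at the same place in the side view as at the start. I did not re-measure the gauge block, but the arm did not go near it.

**Check that disagreed:** a final shape fit using the scene and side cameras put the fuse about 6 mm off in the horizontal plane, 7 mm lower and tilted 0.03 rad. I set it aside because the clips hide part of the fuse, and the fit was poor. An overlay of the expected level pose matched both pictures to about a pixel.

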